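# Hang and lock the long squeegee on the stencil printer

### The arm

A 6-joint arm with a two-finger parallel gripper is mounted at the origin on the work surface. World frame = base frame: x ahead of the robot, y to its left, z up, the work surface at z = 0. Lengths are in mm, angles in rad, forces in N, time in s.
With the tool pointing down it reaches from about 325 to 850 mm from the base axis. Payload 15.5 kg.
Tool frame: the origin (TCP) lies on the centre line of the jaws, within the pads' length; the fingertips stand tips_ahead ahead of it and the grasp point (between the pads) is the TCP (tips_ahead is the distance from the TCP to the fingertips, in mm); z points along the fingers, y is the line along which they close (so a half turn about z gives the same grasp; the last joint's range is limited). The gripper opens to 91 mm and grips with 3 to 60 N. Pads are 32 mm wide; open, the fingers measure 118 mm over their backs; the gripper's body (76 mm by 178 mm) begins 60 mm behind the grasp point.
Start: joints at [1.048, 0.494, 1.345, -0, 1.302, -0.096], TCP at [259.289, 568.679, 232.915] pointing down, gripper open.
Joint ranges: [-2.91, 2.91], [-0.82, 2.16], [0.22, 2.67], [-1.22, 4.37], [0.12, 2.79], [-3.08, 3.08]. Speed limits (rad/s): [1.89, 1.89, 2.57, 3.01, 3.01, 3.01].

### API

Orientations are given as [roll, pitch, yaw] about the fixed x, y, z axes, in that order (R = Rz(yaw) Ry(pitch) Rx(roll)).
In Python, from workcell import observe, camera, job_done, tips_ahead gives the robot as it stands. The module is installed in compiled form; this text tells all that it offers.
- The arm moves only by the shell command python3 -m pendant 'ROWS'. ROWS is JSON, one flat list of numbers, 7 for each row, row after row: the finger opening in m, from 0 to 0.0912, then the shift along the tool's x, y, z in m, then the turn, a rotation vector about the tool's x, y, z in degrees. A call has 1 to 12 rows; each row is the pose to reach, as a shift and turn from the pose commanded when the call began, along the tool's axes at that moment; what a row does not reach only later rows make up. A row lasts 1/8 s, in which the tool goes at most 62.5 mm and 10.7 degrees, less where a joint would pass 70% of its speed; a pose out of reach is approached as far as the arm can. A call with a gripper value outside its range is refused whole. The fingers move at their own pace and stop on an object; the grip force is fixed at half the most. Time passes only in rows, so rows that repeat a pose let the fingers close. It gives the time, the measured TCP pose, the force, the opening and the grip force at its end, in the units of the state.
- observe(): the state, without advancing time (a new reading comes with each control period).
- camera(name): name is "scene" or "side" or "wrist"; returns a dict with "pixels" (480x640x3 uint8, red, green, blue), "depth" (480x640 float32, mm along the optical axis (not along the pixel's ray), 0 where there is no reading), "intrinsics" (3x3 intrinsics, pixels), "extrinsics" (4x4, takes a point from camera to world coordinates); the wrist camera has in their place "hand_eye" (4x4, takes a point from camera to tool coordinates, whose origin is the TCP and whose axes are the flange's). Camera axes: x right, y down, z forward; pixel columns grow to the right and rows downward; lengths in mm; the calibration is good to about 2 mm. A picture is of the moment at which its call begins: read the wrist's pose just before it.
- job_done(): hands the job in; it is judged then, once.
The state is a dict: "clock": time; "q": joint angles; "joint_vel": joint speeds; "tau": joint torques, N m; "position": TCP position; "tool_rot": TCP orientation; "ft_force": force on the tool from outside, world axes, zero at the start; "torque": the same for the moment, N m; "grip_width": finger opening in mm; "grip_force": force on a finger pad.
Only numpy, scipy, OpenCV 4.12 (cv2) and the standard library are available. Lean on these libraries where they do the work, as an engineer would, in place of code of your own. Each camera call takes 0.05 s, during which the arm holds its last target. There are 200 camera calls.

### The job

Fit the longer squeegee to the stencil printer: pull the carriage's lock knob straight up to its open detent, bring the squeegee in sideways through the mouths of the two hooks, let its end pins down into the throats so that it hangs blade down and let go, then push the lock knob fully home. Do not let the squeegee touch the stencil or the rest of the printer's bed, and leave the shorter squeegee, the jar, the bottle and the spatula where they are.

Things in the scene. Friction and masses are not known exactly. Their poses are not given: they have to be found in the camera images.
- squeegee_axis (a point): Longer squeegee, 0.3 to 0.5 kg: aluminium holder 160 long x 24 x 32 high, steel blade 3 thick below, round steel end pins 10 dia. sticking out 20 each end (200 overall). Point: middle of the line through the pins; y along the pins, z up. From it: blade edge 54 below, holder underside 26 below, holder top 6 above, grip rib's top 44 above. Same turned half round; either way round will do.
- squeegee_grip (a point): Middle of the longer squeegee's black plastic grip rib, 25 above its pin line: rib 90 long (y) x 16 thick (x) x 38 high, standing on the holder. The squeegee stands upright, blade down, in one of two equal grey cradles; the blade is in a slot 30 deep, so lift it straight up 35 or more first.
- short_squeegee_axis (a point): Shorter squeegee, 110 long (150 over the pins), rib 60 long, otherwise the same shape, point and axes; in the other cradle. Too short for the hooks: leave it. Cradles are fixed, 56 (x) x 130 (y), 36 high, each in line with its squeegee and centred under it within 10.
- hook_seat (a point): Midway between the carriage's two hooks: where the squeegee's pin line lies when hung, 150 above the bench. y along the pin line towards the left hook (with the lock), z up; mouths open to -x, the squeegee goes in towards +x. The carriage is fixed. Behind is a beam, x 35 to 75, y +-175, top 10 below this point; between the hooks nothing is higher.
- left_hook (a point): Left hook's seat, y = +92 from hook_seat, same axes; the right hook is its like at y = -92. Steel plate 12 thick in the x-z plane. From the seat: level slot from z 13 to z 31, open in front at x -30, back wall at x 6.5; at its inner end a throat, x -6.5 to 6.5, goes down to z -5, behind a lip whose top is z 13. Jaw over the slot, z 31 to 53.
- lock_knob (a point): Centre of the black lock knob, 38 dia. x 24 high, on top of the left hook (88 above its seat when in), on a neck 20 dia. x 10 and a bushing 22 dia. x 10 on the jaw. It moves straight up and down with a steel pin 8 dia. through the jaw. In: the pin's end is 4 above a seated end pin, so locks it down, or bars an empty throat. Out: the pin clears the slot.
- lock (a joint): Travel of the lock knob, m: 0 pushed fully in (locked), 0.022 pulled fully up (open). A spring detent holds it at either end; about 8 N starts it moving either way, and past half travel it snaps on by itself.
- printer: Stencil printer's bed, fixed, aluminium profile frame 400 (x) x 350 (y); origin on the bench under its centre, front -x. Rails along x at y +-155, 52 high, stops on their ends 62 high. Front deck (x -200 to -100) 46 high; stencil in its frame behind, up to 44 high. White control box at the right, x 35 to 185, y -180 to -230, 110 high. The hooks' seat lies at x 0 to 60, y 0.
- jar: White screw-top jar, 62 diameter, 66 high, standing on the printer's front deck; origin at the centre of its underside.
- bottle: White bottle, 64 diameter, 170 high, standing on the bench; origin at the centre of its underside.
- spatula: Spatula 190 long lying on the bench, black handle, steel blade 65 wide; origin at its middle, x along it towards the blade.
There are look-alikes about, which are no part of the job. What is shaped like the part that bears squeegee_axis but pink is not meant.

How it is judged (in metres and radians):
On the way, in this order (a step that is already met when the one before it is completed fails the run):
1. the lock knob is pulled up to its open detent (value of joint lock above 0.019 m), for 0.2 s.
2. with the knob still out, the long squeegee hangs with both end pins at the bottom of the throats, let go (value of joint lock above 0.019 m and z of squeegee_axis in the frame of hook_seat between -0.004 and 0.004 m and x of squeegee_axis in the frame of hook_seat between -0.005 and 0.005 m and angle between the y axis of squeegee_axis and the y axis of hook_seat, either way round below 0.06 rad and contact force between the fingers and squeegee below 0.2 N), for 0.2 s.
At the end, for the whole second after the job is handed in: The lock knob is fully in (within 2 mm), the long squeegee hangs still with both end pins at the bottom of the hooks' throats (pin line within 5 mm across and 4 mm in height of its seat, 0.06 rad in line), blade down within 0.3 rad, released (value of joint lock below 0.002 m and z of squeegee_axis in the frame of hook_seat between -0.004 and 0.004 m and x of squeegee_axis in the frame of hook_seat between -0.005 and 0.005 m and angle between the y axis of squeegee_axis and the y axis of hook_seat, either way round below 0.06 rad and angle between squeegee_axis's own z axis and vertical below 0.3 rad and linear speed of squeegee below 0.03 m/s); the robot touches nothing.
It fails at once if the squeegee touches the stencil or the rest of the printer's bed (contact force between squeegee and printer above 0.5 N).
It fails at once if the shorter squeegee is disturbed (more than 12 mm) (distance of short_squeegee_axis from where it was at the start of the episode above 0.012 m).
It fails at once if the jar is moved more than 15 mm (distance of jar from where it was at the start of the episode above 0.015 m).
It fails at once if the bottle is moved more than 15 mm (distance of bottle from where it was at the start of the episode above 0.015 m).
It fails at once if the spatula is moved more than 15 mm (distance of spatula from where it was at the start of the episode above 0.015 m).
It also fails if it takes over 64 s, if anything falls off the work surface, if the arm or the gripper's body presses on something with over 40 N, if the wrist force passes 120 N, or if a joint passes its speed limit or range.

## Working session

There is one attempt and no reset: what is moved stays moved. The work goes in short steps, Python scripts to look and compute and a shell command to move; the robot and the scene stay as the last step left them, time stands still between calls to the robot, and variables do not carry over. Pictures are saved under pics/ and viewed, at most 10 in all, crops included, and the job is handed in when it is done.

```bash
mkdir -p pics; cat > h.py <<'E'
import numpy as np,cv2
from workcell import observe,camera,job_done,tips_ahead
from scipy.spatial.transform import Rotation as R
def snap(n,fn):
    s=observe();c=camera(n);cv2.imwrite('pics/'+fn+'.png',c['pixels'][:,:,::-1]);
    E=c['extrinsics'] if 'extrinsics' in c else None
    if E is None:
        T=np.eye(4);T[:3,:3]=R.from_euler('xyz',s['tool_rot']).as_matrix();T[:3,3]=s['position'];E=T@c['hand_eye']
    np.savez('pics/'+fn+'.npz',p=c['pixels'],d=c['depth'],K=c['intrinsics'],E=E);return c
class V:
    def __init__(s,fn):
        z=np.load('pics/'+fn+'.npz');s.p,s.d,s.K,s.E=[z[k] for k in 'pdKE']
        v,u=np.mgrid[:480,:640];X=np.stack([(u-s.K[0,2])/s.K[0,0]*s.d,(v-s.K[1,2])/s.K[1,1]*s.d,s.d],-1)
        s.w=X@s.E[:3,:3].T+s.E[:3,3]; s.w[s.d==0]=np.nan
    def ray(s,u,v,z):
        r=s.E[:3,:3]@np.linalg.inv(s.K)@[u,v,1];return s.E[:3,3]+r*(z-s.E[2,3])/r[2]
E
python3 - <<'E'
from h import *
print(observe(),tips_ahead)
for n in['scene','side','wrist']:
    snap(n,n+'0');print(n,np.load(f'pics/{n}0.npz')['E'].round(2).tolist())
E
```

```text
{'clock': 0.0, 'q': array([ 1.04751223e+00,  4.94159462e-01,  1.34611234e+00, -3.82034753e-06,
        1.30246544e+00, -9.54727731e-02]), 'joint_vel': array([-7.14220351e-05, -7.07880911e-04,  1.24267034e-03, -5.18823366e-05,
        1.34879096e-03,  7.54435904e-04]), 'tau': array([-1.63239321e-03, -8.78817272e+01, -3.81846642e+01,  7.06215715e-02,
        5.30734530e-02, -1.08202403e-04]), 'position': array([259.11444712, 568.38827252, 232.35935348]), 'tool_rot': array([-3.14045293e+00, -1.05445477e-04,  2.71378229e+00]), 'ft_force': array([-0.03322323,  0.3546428 , -0.14939022]), 'torque': array([-0.00901672, -0.01849598, -0.05591806]), 'grip_force': 0.0, 'grip_width': 91.53464053039947} 19.0
scene [[0.14, 0.58, -0.8, 1642.86], [0.99, -0.09, 0.11, -33.48], [-0.01, -0.81, -0.59, 1006.04], [0.0, 0.0, 0.0, 1.0]]
side [[0.97, -0.15, 0.21, 301.89], [-0.26, -0.63, 0.73, -547.31], [0.02, -0.76, -0.65, 743.76], [0.0, 0.0, 0.0, 1.0]]
wrist [[0.41, 0.88, 0.23, 194.75], [0.91, -0.4, -0.11, 597.57], [-0.0, 0.26, -0.97, 382.78], [0.0, 0.0, 0.0, 1.0]]
```

View pics/scene0.png

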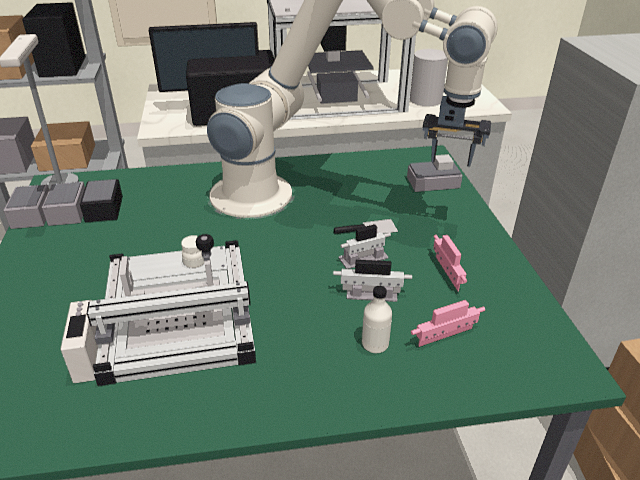

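View pics/side0.png

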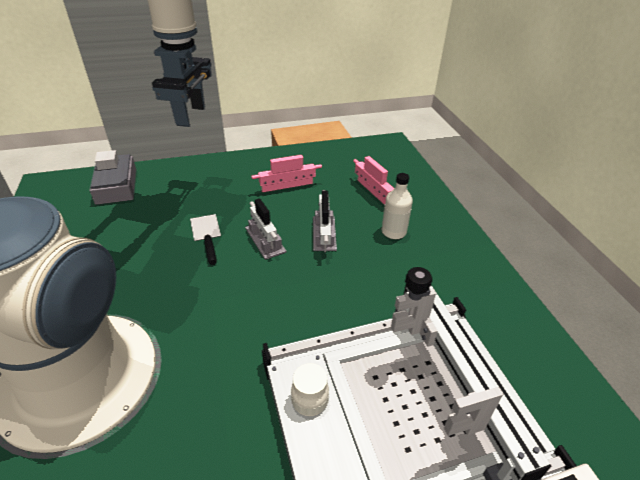

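The scene view shows the knob at (205,243), the jar at (192,251) and the bottle at (376,325). There are two grey squeegees, at (373,275) and (367,245), and two pink look-alikes, at (450,262) and (448,325). The squeegee at (373,275), which is side (325,215), looks longer. I'll measure both.

```bash
cat > m.py <<'E'
from h import *
for n,boxes in {'scene0':{'A':(325,255,420,303),'B':(325,215,405,262),'knob':(190,228,220,260)},'side0':{'A':(308,185,342,252),'B':(245,195,288,258),'knob':(400,262,440,296)}}.items():
    v=V(n);g=v.p.astype(int).sum(-1)
    for k,(a,b,c,d) in boxes.items():
        w=v.w[b:d,a:c].reshape(-1,3);dk=g[b:d,a:c].reshape(-1)
        m=(dk<170)&(w[:,2]>60)
        P=w[m];u,s,vt=np.linalg.svd(P[:,:2]-np.median(P[:,:2],0),full_matrices=False)
        t=(P[:,:2]-np.median(P[:,:2],0))@vt[0]
        print(n,k,'dark n',len(P),'c',P.mean(0).round(1),'min',np.percentile(P,2,0).round(),'max',np.percentile(P,98,0).round(),'dir',vt[0].round(3),'len',np.ptp(t).round(1))
        if k!='knob':
            c0=np.median(P[:,:2],0);ax=vt[0];q=(w[:,:2]-c0)@ax;pr=(w[:,:2]-c0)@[-ax[1],ax[0]]
            o=(w[:,2]>50)&(w[:,2]<80)&(abs(pr)<22)
            print('   holder+pin extent',np.sort(q[o])[[2,-3]].round(1), 'med pr',np.median(pr[o]).round(1),'ztop rib',np.nanpercentile(P[:,2],95))
v=V('side0')
c=cv2.resize(cv2.imread('pics/side0.png')[150:290,220:420],(800,560),interpolation=cv2.INTER_CUBIC);cv2.imwrite('pics/crop1.png',c)
E
python3 m.py
```

```text
scene0 A dark n 600 c [587.3 272.3 111.1] min [534. 237.  75.] max [733. 321. 173.] dir [ 0.994 -0.106] len 208.5
   holder+pin extent [-10.4   5.5] med pr -0.4 ztop rib 171.87207114916274
scene0 B dark n 296 c [421.4 291.2  96.7] min [387. 247.  75.] max [543. 323. 110.] dir [ 0.989 -0.149] len 170.7
   holder+pin extent [-10.2  18.6] med pr -0.7 ztop rib 108.79912896179209
scene0 knob dark n 232 c [ 588.8 -122.7  242.8] min [ 565. -141.  216.] max [ 601. -105.  253.] dir [-0.346  0.938] len 39.5
side0 A dark n 203 c [536.9 266.8  99.2] min [525. 236.  73.] max [556. 319. 108.] dir [0.246 0.969] len 92.8
   holder+pin extent [-80.2  93.2] med pr -0.6 ztop rib 107.20778770690774
side0 B dark n 248 c [391.3 287.6  95.3] min [379. 267.  73.] max [404. 320. 108.] dir [ 0.279 -0.96 ] len 62.2
   holder+pin extent [-83.5  63.1] med pr -2.9 ztop rib 107.51715824906458
side0 knob dark n 588 c [ 576.3 -127.9  237.9] min [ 560. -143.  125.] max [610. -44. 251.] dir [-0.38  -0.925] len 114.0
```

```bash
python3 - <<'E'
from h import *
v=V('scene0');w=v.w
# hooks & bed: points by height in printer area
a=w[230:385,60:260].reshape(-1,3);a=a[a[:,2]>15]
for lo,hi in((36,48),(48,56),(56,66),(95,115),(130,145),(145,205),(205,260)):
    b=a[(a[:,2]>lo)&(a[:,2]<hi)];print(lo,hi,len(b),np.percentile(b,[2,50,98],axis=0).round().tolist() if len(b) else'')
v=V('side0');a=v.w[260:,260:].reshape(-1,3)
for lo,hi in((145,203),(203,260)):
    b=a[(a[:,2]>lo)&(a[:,2]<hi)]
    for s in(0,1):
        k=cv2.kmeans(b.astype(np.float32),2,None,(3,20,.1),3,0)[1].ravel();c=b[k==s];print('side',lo,hi,len(c),np.percentile(c,[2,50,98],axis=0).round().tolist())
E
```

```text
36 48 6621 [[352.0, -393.0, 36.0], [665.0, -229.0, 43.0], [746.0, -47.0, 48.0]]
48 56 1557 [[347.0, -408.0, 48.0], [438.0, -264.0, 51.0], [748.0, -50.0, 56.0]]
56 66 583 [[340.0, -429.0, 56.0], [680.0, -355.0, 61.0], [751.0, -41.0, 66.0]]
95 115 2039 [[385.0, -439.0, 97.0], [660.0, -393.0, 110.0], [736.0, -55.0, 115.0]]
130 145 2523 [[610.0, -383.0, 131.0], [644.0, -220.0, 140.0], [665.0, -44.0, 144.0]]
145 205 494 [[558.0, -324.0, 145.0], [614.0, -301.0, 176.0], [646.0, -77.0, 205.0]]
205 260 380 [[565.0, -310.0, 205.0], [591.0, -124.0, 240.0], [615.0, -106.0, 253.0]]
side 145 203 1169 [[557.0, -315.0, 145.0], [587.0, -312.0, 184.0], [621.0, -302.0, 203.0]]
side 145 203 1169 [[557.0, -315.0, 145.0], [587.0, -312.0, 184.0], [621.0, -302.0, 203.0]]
side 203 260 147 [[558.0, -314.0, 203.0], [587.0, -308.0, 204.0], [619.0, -302.0, 205.0]]
side 203 260 741 [[559.0, -143.0, 203.0], [575.0, -130.0, 245.0], [602.0, -109.0, 251.0]]
```

View pics/crop1.png

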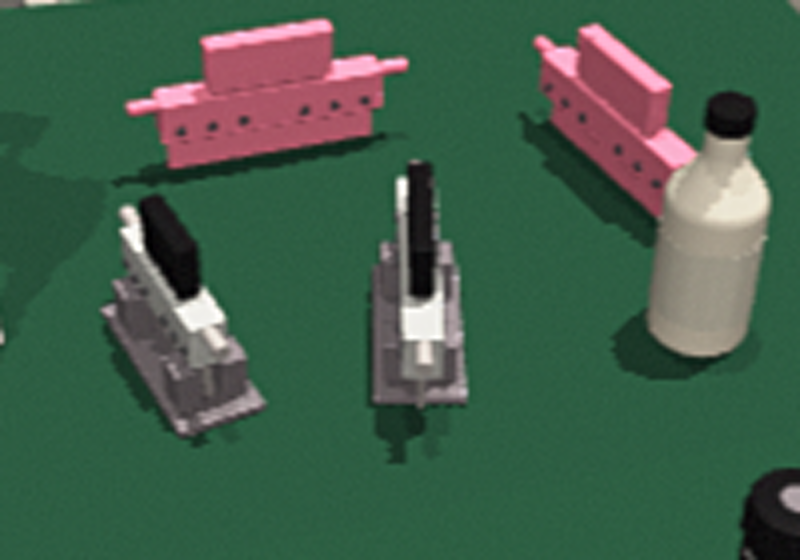

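Squeegee A (side crop (420,250)) is the long one: its rib measures 93 mm, against 62 mm for B, and it is not pink. The knob is near (580,-124,238). I'll work out the move to a viewing pose above the carriage.

```bash
cat > go.py <<'E'
import sys
from h import *
# usage go.py x y z yawdeg(tool y angle in world) ; relative to last measured (or commanded) pose
s=observe();T=R.from_euler('xyz',s['tool_rot']);x,y,z,a=map(float,sys.argv[1:5])
A=np.radians(a);ty=np.array([np.cos(A),np.sin(A),0]);tz=np.array([0,0,-1.]);M=np.stack([np.cross(ty,tz),ty,tz],1)
print('shift m',(T.inv().apply(np.array([x,y,z])-s['position'])/1000).round(4),'rot',np.degrees((T.inv()*R.from_matrix(M)).as_rotvec()).round(2),'dist',np.linalg.norm([x,y,z]-s['position']).round(),'t',round(s['clock'],2),'now',s['position'].round(1),s['tool_rot'].round(4))
E
python3 go.py 575 -150 370 0
```

```text
shift m [-0.5854 -0.5228 -0.1371] rot [-5.000e-02  3.000e-02  6.549e+01] dist 797.0 t 0.15 now [259.2 568.4 232.4] [-3.1406e+00 -1.0000e-04  2.7138e+00]
```

```bash
r=0.0912,-0.585,-0.523,-0.137,0,0,65.5; python3 -m pendant '[0.0912,-0.04,-0.04,-0.04,0,0,6, 0.0912,-0.585,-0.523,-0.137,0,0,65.5, 0.0912,-0.585,-0.523,-0.137,0,0,65.5, 0.0912,-0.585,-0.523,-0.137,0,0,65.5, 0.0912,-0.585,-0.523,-0.137,0,0,65.5, 0.0912,-0.585,-0.523,-0.137,0,0,65.5, 0.0912,-0.585,-0.523,-0.137,0,0,65.5, 0.0912,-0.585,-0.523,-0.137,0,0,65.5, 0.0912,-0.585,-0.523,-0.137,0,0,65.5, 0.0912,-0.585,-0.523,-0.137,0,0,65.5, 0.0912,-0.585,-0.523,-0.137,0,0,65.5, 0.0912,-0.585,-0.523,-0.137,0,0,65.5]'; python3 go.py 575 -150 370 0
```

```text
clock: 1.65
position: [553.6, -103.8, 362.9]
tool_rot: [-3.142, -0.0, 1.57]
ft_force: [0.3, 0.8, -0.2]
grip_width: 91.0
grip_force: 0.0
shift m [-0.0462  0.0214 -0.0071] rot [-0.   -0.01 -0.03] dist 51.0 t 1.65 now [ 553.6 -103.8  362.9] [-3.1415e+00 -2.0000e-04  1.5704e+00]
```

```bash
python3 -m pendant '[0.0912,-0.046,0.021,-0.007,0,0,0, 0.0912,-0.046,0.021,-0.007,0,0,0, 0.0912,-0.046,0.021,-0.007,0,0,0]'; python3 - <<'E'
from h import *
snap('wrist','w1');v=V('w1')
b=v.w.reshape(-1,3);g=v.p.astype(int).sum(-1).ravel()
k=b[(b[:,2]>200)&(g<200)&(abs(b[:,1]+124)<40)];t=k[k[:,2]>246]
print('knob',len(k),len(t),np.nanpercentile(k,[1,50,99],axis=0).round(1).tolist(),'top',t.mean(0), np.nanpercentile(t,[1,99],axis=0).round(1).tolist())
h=b[(b[:,2]>195)&(b[:,2]<210)&(b[:,0]<650)&(b[:,0]>500)]
for c in (h[h[:,1]<-220],h[h[:,1]>-220]):
    print('jaw',len(c),np.percentile(c,[1,50,99],axis=0).round(1).tolist() if len(c) else '')
    if len(c)>20: print(cv2.minAreaRect(c[:,:2].astype(np.float32)))
be=b[(b[:,2]>132)&(b[:,2]<148)&(b[:,0]>600)]
print('beam',len(be),cv2.minAreaRect(be[:,:2].astype(np.float32)))
E
```

```text
clock: 2.02
position: [573.9, -147.5, 369.2]
tool_rot: [-3.141, -0.001, 1.57]
ft_force: [-0.0, 1.0, 0.5]
grip_width: 91.2
grip_force: 0.0
knob 95221 95055 [[512.5, -158.0, 248.5], [572.4, -123.1, 459.7], [638.9, -110.0, 475.4]] top [ 574.15677429 -123.96442894  447.3153625 ] [[512.5, -158.1, 248.6], [638.9, -110.0, 475.4]]
jaw 478 [[559.8, -305.3, 195.1], [595.0, -302.9, 200.2], [623.6, -300.6, 202.9]]
((591.5343627929688, -302.9382629394531), (64.91817474365234, 5.523480415344238), 0.19198475778102875)
jaw 405 [[551.4, -131.7, 196.6], [605.4, -124.1, 201.7], [616.1, -116.8, 207.5]]
((583.5718994140625, -124.17382049560547), (65.0423583984375, 13.26165771484375), 2.533796548843384)
beam 10383 ((627.9405517578125, -194.4705352783203), (63.45494842529297, 315.5567932128906), 2.4506616592407227)
```

View pics/w1.png

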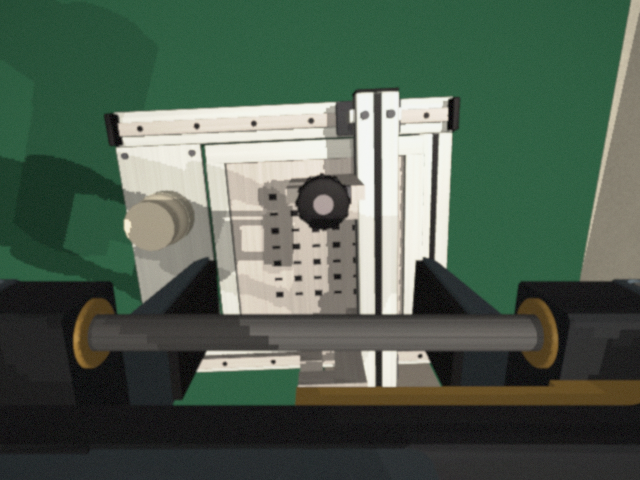

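The wrist view has the knob at (323,202), with the hooks and the beam turned about 2.5°.

```bash
python3 - <<'E'
from h import *
v=V('w1');b=v.w;g=v.p.astype(int).sum(-1)
m=((g<200)&(b[...,2]>215)&(b[...,2]<256)).astype(np.uint8);m[:150]=0;m[255:]=0
c=max(cv2.findContours(m,0,1)[0],key=cv2.contourArea);(u,w),r=cv2.minEnclosingCircle(c);print(u,w,r,v.ray(u,w,248),cv2.minAreaRect(c)[:2])
q=b[150:255][m[150:255]>0];q=q[q[:,2]>246];print(len(q),q.mean(0),np.percentile(q,[2,98],axis=0).round(1).tolist())
# beam front/top edges direction by fit of the beam top centre
be=b.reshape(-1,3);be=be[(be[:,2]>134)&(be[:,2]<146)&(be[:,0]>600)&(be[:,0]<680)]
for y0 in range(-300,-30,30):
    s=be[abs(be[:,1]-y0)<5];print(y0,len(s),np.percentile(s[:,0],[3,97]).round(1) if len(s)>9 else'',s[:,2].mean().round(1))
# deck/jar
E
python3 go.py 580 -125 238 2.5
```

```text
323.3515625 201.9960174560547 28.486570358276367 [ 581.05214841 -122.97038519  248.        ] ((322.447998046875, 201.83815002441406), (52.53575897216797, 54.89264678955078))
1712 [ 580.7189833  -123.66959349  248.48707204] [[564.0, -140.8, 246.6], [597.0, -107.6, 250.0]]
-300 1  145.9
-270 0  nan
-240 340 [622.2 659.1] 139.0
-210 355 [620.7 658.6] 138.8
-180 392 [619.5 657.1] 138.9
-150 486 [609.7 655.3] 139.2
-120 423 [608.5 653.9] 138.9
-90 466 [615.3 653.2] 138.7
-60 473 [614.3 651.6] 139.8
shift m [0.0219 0.0063 0.1314] rot [-0.04 -0.03 -2.48] dist 133.0 t 2.08 now [ 573.8 -147.   369.4] [-3.1409e+00 -4.0000e-04  1.5711e+00]<stdin>:9: RuntimeWarning: Mean of empty slice.
  ret = ret.dtype.type(ret / rcount)
```

```bash
python3 -m pendant '[0.0912,0.0236,0.007,0.03,0,0,-2.5, 0.0912,0.0236,0.007,0.06,0,0,-2.5, 0.0912,0.0236,0.007,0.09,0,0,-2.5, 0.0912,0.0236,0.007,0.115,0,0,-2.5, 0.0912,0.0236,0.007,0.131,0,0,-2.5, 0.0912,0.0236,0.007,0.131,0,0,-2.5, 0.02,0.0236,0.007,0.131,0,0,-2.5, 0.02,0.0236,0.007,0.131,0,0,-2.5, 0.02,0.0236,0.007,0.131,0,0,-2.5, 0.02,0.0236,0.007,0.131,0,0,-2.5, 0.02,0.0236,0.007,0.131,0,0,-2.5, 0.02,0.0236,0.007,0.131,0,0,-2.5]'
```

```text
clock: 3.58
position: [579.4, -124.2, 238.6]
tool_rot: [-3.138, -0.0, 1.614]
ft_force: [-11.4, -0.8, 5.1]
grip_width: 37.4
grip_force: 30.0
```

```bash
python3 -m pendant '[0.02,0,-0.001,-0.004,0,0,0, 0.02,0,-0.001,-0.008,0,0,0, 0.02,0,-0.001,-0.012,0,0,0, 0.02,0,-0.001,-0.016,0,0,0, 0.02,0,-0.001,-0.02,0,0,0, 0.02,0,-0.001,-0.023,0,0,0, 0.02,0,-0.001,-0.023,0,0,0, 0.02,0,-0.001,-0.023,0,0,0]'
```

```text
clock: 4.58
position: [579.3, -124.2, 260.9]
tool_rot: [-3.139, -0.0, 1.614]
ft_force: [-5.7, -2.1, -12.4]
grip_width: 37.4
grip_force: 30.0
```

```bash
python3 -m pendant '[0.02,0,0,-0.001,0,0,0, 0.0912,0,0,0,0,0,0, 0.0912,0,0,0,0,0,0, 0.0912,0,0,0,0,0,0, 0.0912,0,0,-0.03,0,0,0, 0.0912,0,0,-0.08,0,0,0, 0.0912,0,0,-0.11,0,0,0, 0.0912,0,0,-0.11,0,0,0]'; python3 - <<'E'
from h import *
snap('wrist','w2');v=V('w2');b=v.w;g=v.p.astype(int).sum(-1)
m=((g<200)&(b[...,2]>220)&(b[...,2]<285)).astype(np.uint8)
n,l,st,c=cv2.connectedComponentsWithStats(m)
for i in range(1,n):
    if st[i][4]>300: q=b[l==i];print(st[i],c[i],np.percentile(q,[2,50,98],axis=0).round(1).tolist(),v.ray(*c[i],270))
E
python3 go.py 534 270 300 -14
```

```text
clock: 5.58
position: [581.3, -124.4, 374.6]
tool_rot: [3.136, 0.002, 1.614]
ft_force: [0.1, 0.1, -1.0]
grip_width: 91.4
grip_force: 0.0
[ 283  208   57   59 2204] [311.51270417 236.86479129] [[563.5, -139.6, 254.4], [580.8, -120.0, 270.5], [597.7, -106.1, 272.0]] [ 580.64854748 -121.09048501  270.        ]
shift m [ 0.396  -0.0296  0.0723] rot [ 0.14  0.02 16.49] dist 404.0 t 5.62 now [ 580.6 -124.2  372.7] [3.1392e+00 8.0000e-04 1.6143e+00]
```

The knob is out: its top is at 271, up from 249. Next, above the long squeegee.

```bash
python3 -m pendant '[0.0912,0.055,-0.004,0.005,0,0,3, 0.0912,0.11,-0.008,0.01,0,0,6, 0.0912,0.165,-0.012,0.02,0,0,9, 0.0912,0.22,-0.016,0.025,0,0,12, 0.0912,0.275,-0.02,0.03,0,0,15, 0.0912,0.33,-0.025,0.04,0,0,16.5, 0.0912,0.37,-0.028,0.04,0,0,16.5, 0.0912,0.396,-0.03,0.04,0,0,16.5, 0.0912,0.396,-0.03,0.04,0,0,16.5, 0.0912,0.396,-0.03,0.04,0,0,16.5]'; python3 - <<'E'
from h import *
snap('wrist','w3');v=V('w3');b=v.w;g=v.p.astype(int).sum(-1)
m=((g<200)&(b[...,2]>95)&(b[...,2]<118)).astype(np.uint8)
n,l,st,c=cv2.connectedComponentsWithStats(m)
for i in range(1,n):
    if st[i][4]>150:
        q=b[l==i];z=np.median(q[:,2]);t=np.array([v.ray(x,y,106)[:2] for y,x in np.argwhere(l==i)],np.float32)
        print(st[i],c[i],z,'depth rect',cv2.minAreaRect(q[:,:2].astype(np.float32)),'ray rect',cv2.minAreaRect(t))
m=((b[...,2]>52)&(b[...,2]<74)&(abs(b[...,0]-537)<60)).astype(np.uint8);q=b[m>0][:,:2].astype(np.float32);print(cv2.minAreaRect(q))
E
```

```text
clock: 6.88
position: [532.9, 269.6, 331.0]
tool_rot: [-3.141, 0.001, 1.326]
ft_force: [-0.6, -0.3, -0.7]
grip_width: 91.4
grip_force: 0.0
[315 183  13  56 278] [319.62230216 224.        ] 104.54242327751084 depth rect ((539.614501953125, 265.51025390625), (54.713539123535156, 11.976244926452637), 76.00981903076172) ray rect ((539.4710693359375, 265.9154357910156), (54.54317855834961, 11.898534774780273), 76.45972442626953)
[149 186  46  58 775] [172.91741935 216.38967742] 103.8097354813425 depth rect ((395.0873718261719, 296.5846862792969), (16.00370979309082, 58.614593505859375), 12.229474067687988) ray rect ((397.6844787597656, 297.2230224609375), (18.919864654541016, 58.143226623535156), 12.43973445892334)
((543.58349609375, 279.8330993652344), (199.8197784423828, 23.68214988708496), 76.64798736572266)
```

View pics/w3.png

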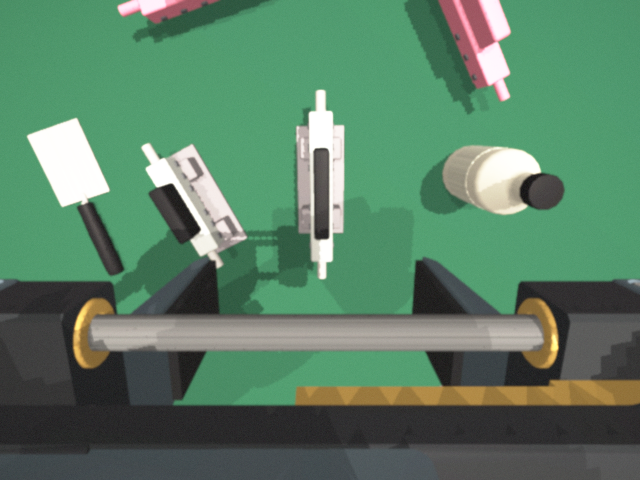

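The wrist view confirms it. The long squeegee spans rows 95–275 at column 321 (200 mm measured), and the bottle is to its right at (500,180). I'll check bottle clearance and the shift.

```bash
python3 - <<'E'
from h import *
v=V('scene0');b=v.w[285:352,355:398].reshape(-1,3);b=b[(b[:,2]>20)&(b[:,2]<200)];print('bottle scene',np.percentile(b,[2,50,98],axis=0).round().tolist())
v=V('w3');b=v.w;b=b[120:230,430:580].reshape(-1,3)
for lo,hi in((20,115),(140,180)):
    q=b[(b[:,2]>lo)&(b[:,2]<hi)];print(np.percentile(q,[2,50,98],axis=0).round().tolist())
w=v.p[120:300,250:390];B=v.w[140:250,310:332].reshape(-1,3);B=B[B[:,2]>98];a=np.radians(76.5);t=B[:,:2]@[np.cos(a),np.sin(a)];p=B[:,:2]@[np.sin(a),-np.cos(a)];print('rib mid',(np.percentile(t,[1,99])).round(1),np.percentile(p,[1,99]).round(1))
c=np.array([543.6,279.8]);print('c',c@[np.cos(a),np.sin(a)],c@[np.sin(a),-np.cos(a)])
E
python3 go.py 543.5 279.5 92 -13.5
```

```text
bottle scene [[544.0, 218.0, 22.0], [736.0, 246.0, 89.0], [752.0, 327.0, 172.0]]
[[689.0, 223.0, 25.0], [697.0, 264.0, 93.0], [739.0, 281.0, 114.0]]
[[706.0, 237.0, 142.0], [716.0, 251.0, 168.0], [733.0, 263.0, 170.0]]
rib mid [355.8 442.6] [455.5 470.5]
c 398.97000351934014 463.2622759212947
shift m [0.0126 0.0078 0.2392] rot [-0.03  0.04 -0.55] dist 240.0 t 6.92 now [533.1 269.3 331.2] [-3.1411e+00  6.0000e-04  1.3257e+00]
```

```bash
python3 -m pendant '[0.0912,0.0126,0.0078,0.05,0,0,-0.5, 0.0912,0.0126,0.0078,0.1,0,0,-0.5, 0.0912,0.0126,0.0078,0.15,0,0,-0.5, 0.0912,0.0126,0.0078,0.19,0,0,-0.5, 0.0912,0.0126,0.0078,0.22,0,0,-0.5, 0.0912,0.0126,0.0078,0.239,0,0,-0.5, 0.0912,0.0126,0.0078,0.239,0,0,-0.5, 0.005,0.0126,0.0078,0.239,0,0,-0.5, 0.005,0.0126,0.0078,0.239,0,0,-0.5, 0.005,0.0126,0.0078,0.239,0,0,-0.5, 0.005,0.0126,0.0078,0.239,0,0,-0.5, 0.005,0.0126,0.0078,0.239,0,0,-0.5]'; python3 -m pendant '[0.005,0,0,0,0,0,0, 0.005,0,0,0,0,0,0, 0.005,0,0,0,0,0,0]'
```

```text
clock: 8.43
position: [543.7, 280.5, 92.8]
tool_rot: [3.141, -0.0, 1.335]
ft_force: [-0.2, 0.7, -0.3]
grip_width: 44.2
grip_force: 0.0
clock: 8.8
position: [543.6, 280.5, 92.6]
tool_rot: [-3.141, 0.0, 1.335]
ft_force: [-4.5, -0.0, -2.8]
grip_width: 15.6
grip_force: 30.0
```

```bash
python3 -m pendant '[0.005,0,0,-0.01,0,0,0, 0.005,0,0,-0.02,0,0,0, 0.005,0,0,-0.035,0,0,0, 0.005,0,0,-0.06,0,0,0, 0.005,0,0,-0.1,0,0,0, 0.005,0,0,-0.14,0,0,0, 0.005,0,0,-0.19,0,0,0, 0.005,0,0,-0.2,0,0,0, 0.005,0,0,-0.2,0,0,0]'; python3 - <<'E'
from h import *
s=observe();snap('wrist','w4');v=V('w4');b=v.w;print(s['position'],s['tool_rot'])
snap('side','s4')
T=R.from_euler('xyz',s['tool_rot']);t=T.inv().apply((b.reshape(-1,3)-s['position'])).reshape(b.shape)
# tool coords: holder top / pins: z between 20 and 35 
m=(t[...,2]>18)&(t[...,2]<45)&(abs(t[...,1])<30)&(abs(t[...,0])<130)
q=t[m];print(len(q),np.percentile(q,[1,50,99],axis=0).round(1).tolist())
for a,bb in((50,70),(70,85),(85,104),(-104,-85),(-70,-50)):
    r=q[(q[:,0]>a)&(q[:,0]<bb)]
    if len(r):print(a,len(r),np.median(r,0).round(1),r[:,2].min().round(1))
E
python3 go.py 509 -212 292 2.5
```

```text
clock: 9.93
position: [543.6, 280.4, 293.3]
tool_rot: [3.141, -0.001, 1.335]
ft_force: [-0.5, -0.8, -3.4]
grip_width: 16.0
grip_force: 30.0
[543.63225825 280.43558232 293.26902674] [ 3.14070384e+00 -5.79397236e-04  1.33500157e+00]
6396 [[-47.7, -10.2, 21.1], [63.5, 1.9, 26.0], [98.6, 13.6, 43.5]]
50 2499 [60.4  1.9 25.8] 23.7
70 1511 [76.1  1.5 26.1] 23.8
85 831 [92.7  1.5 27.5] 25.1
-70 49 [-53.   11.8  26. ] 24.5
shift m [-4.865e-01  8.190e-02 -1.000e-04] rot [ -0.11   0.06 -16.01] dist 493.0 t 10.03 now [543.  280.2 291.4] [-3.1398e+00  1.2000e-03  1.3349e+00]
```

View pics/s4.png

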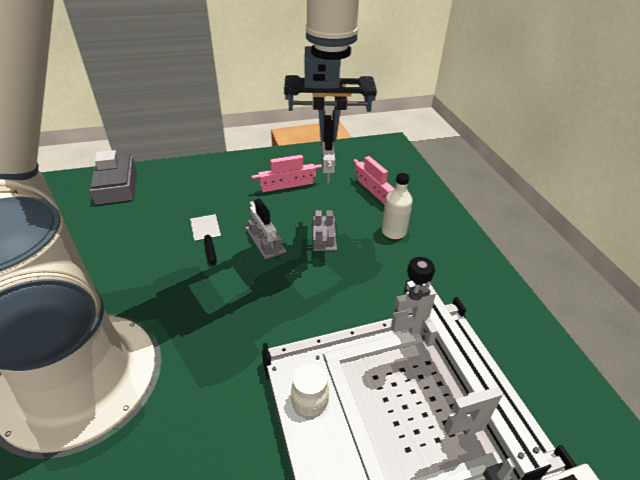

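The squeegee is held level at (330,160) and its cradle is empty. Moving in front of the hooks, still high.

```bash
python3 -m pendant '[0.005,-0.03,0.003,0,0,0,-1, 0.005,-0.08,0.01,0,0,0,-3, 0.005,-0.13,0.02,0,0,0,-5, 0.005,-0.18,0.03,0,0,0,-7, 0.005,-0.23,0.038,0,0,0,-9, 0.005,-0.28,0.046,0,0,0,-11, 0.005,-0.33,0.055,0,0,0,-13, 0.005,-0.38,0.063,0,0,0,-15, 0.005,-0.43,0.072,0,0,0,-16, 0.005,-0.47,0.08,0,0,0,-16, 0.005,-0.493,0.082,0,0,0,-16, 0.005,-0.493,0.082,0,0,0,-16]'; python3 -m pendant '[0.005,0,0,0,0,0,0, 0.005,0,0,0,0,0,0]'; python3 go.py 509.9 -218.6 203 2.5
```

```text
clock: 11.52
position: [507.4, -219.2, 291.1]
tool_rot: [-3.139, -0.001, 1.612]
ft_force: [-0.5, 0.2, -2.5]
grip_width: 15.8
grip_force: 30.0
clock: 11.78
position: [508.2, -217.2, 292.3]
tool_rot: [-3.141, -0.001, 1.615]
ft_force: [1.1, -0.4, -3.6]
grip_width: 15.8
grip_force: 30.0
shift m [-0.0015  0.0017  0.0893] rot [-0.03 -0.03  0.04] dist 89.0 t 11.78 now [ 508.2 -217.2  292.3] [-3.1410e+00 -5.0000e-04  1.6151e+00]
```

```bash
python3 -m pendant '[0.005,0,0.001,0.02,0,0,0, 0.005,0,0.001,0.045,0,0,0, 0.005,0,0.001,0.07,0,0,0, 0.005,0,0.001,0.085,0,0,0, 0.005,0,0.001,0.09,0,0,0, 0.005,0,0.001,0.09,0,0,0, 0.005,0,0.001,0.09,0,0,0]'; python3 - <<'E'
from h import *
s=observe();snap('wrist','w5');v=V('w5');b=v.w
snap('side','s5');S=V('s5')
print(s['position'],s['tool_rot'],s['ft_force'])
a=np.radians(2.5);M=np.array([[np.cos(a),np.sin(a)],[-np.sin(a),np.cos(a)]])
for n,V_ in(('w',v),('s',S)):
    q=V_.w.reshape(-1,3).copy();q[:,:2]=(q[:,:2]-[584.8,-215.3])@M.T;q[:,2]-=150
    def f(l,x,y,z):
        k=q[(q[:,0]>x[0])&(q[:,0]<x[1])&(q[:,1]>y[0])&(q[:,1]<y[1])&(q[:,2]>z[0])&(q[:,2]<z[1])]
        print(n,l,len(k),np.percentile(k,[2,50,98],axis=0).round(1).tolist() if len(k)>5 else'')
    for e,y in(('L',(70,120)),('R',(-120,-70))):
        f('pin'+e,(-100,-45),(82,99) if e=='L' else(-101,-82),(5,50));f('jawtop'+e,(-34,10),y,(45,58));f('plate'+e,(-34,-22),y,(-20,60))
    f('knob',(-30,30),(70,120),(105,130))
    f('hold',(-100,-45),(50,79),(20,40))
E
```

```text
clock: 12.65
position: [509.6, -218.2, 203.5]
tool_rot: [3.141, 0.001, 1.614]
ft_force: [0.9, -0.1, -2.4]
grip_width: 15.9
grip_force: 30.0
[ 509.63601444 -218.17221673  203.45007426] [3.14052453e+00 6.77268454e-04 1.61431452e+00] [ 0.90015073 -0.09233625 -2.40073963]
w pinL 945 [[-78.3, 82.4, 22.1], [-74.0, 90.8, 25.8], [-69.2, 98.7, 27.7]]
w jawtopL 2635 [[-30.3, 81.6, 46.7], [-19.0, 90.6, 51.8], [-5.7, 97.1, 57.2]]
w plateL 2125 [[-30.5, 84.9, -15.2], [-29.0, 90.5, 43.8], [-22.3, 96.8, 52.8]]
w pinR 0 
w jawtopR 0 
w plateR 0 
w knob 10584 [[-20.6, 72.7, 105.6], [-16.2, 85.6, 117.6], [-3.7, 97.7, 121.6]]
w hold 3606 [[-85.2, 50.7, 26.0], [-74.0, 64.8, 27.6], [-62.3, 78.2, 29.0]]
s pinL 0 
s jawtopL 0 
s plateL 0 
s pinR 123 [[-80.5, -99.5, 20.0], [-76.4, -92.4, 26.4], [-70.7, -82.4, 29.4]]
s jawtopR 365 [[-31.5, -98.5, 46.0], [-12.4, -93.5, 52.4], [8.8, -86.3, 54.3]]
s plateR 383 [[-32.0, -98.6, -18.2], [-30.2, -94.4, 13.6], [-22.6, -86.2, 53.6]]
s knob 0 
s hold 9 [[-87.1, 50.2, 21.3], [-85.9, 50.9, 26.6], [-82.3, 53.6, 29.3]]
```

View pics/s5.png

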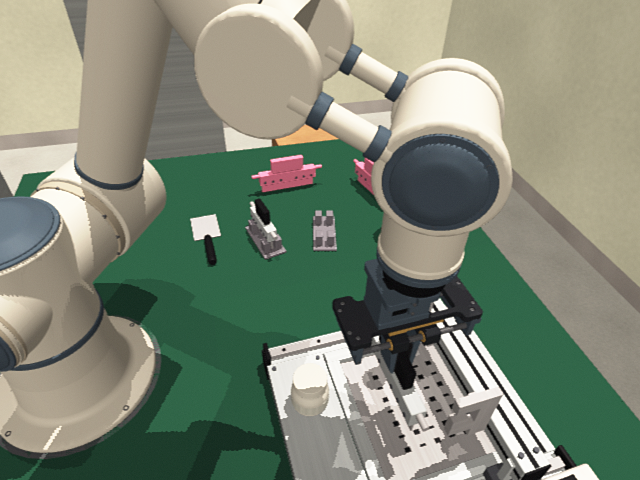

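Pin tops read about 27 above the seat and the hook mouths are clear on both sides. Inserting.

```bash
python3 -m pendant '[0.005,0,0.015,0.001,0,0,0, 0.005,0,0.03,0.001,0,0,0, 0.005,0,0.04,0.001,0,0,0, 0.005,0,0.05,0.001,0,0,0, 0.005,0,0.06,0.001,0,0,0, 0.005,0,0.068,0.001,0,0,0, 0.005,0,0.073,0.001,0,0,0, 0.005,0,0.075,0.001,0,0,0, 0.005,0,0.075,0.001,0,0,0, 0.005,0,0.075,0.001,0,0,0]'; python3 go.py 584.8 -215.3 180 2.5
```

```text
clock: 14.0
position: [584.0, -214.8, 201.7]
tool_rot: [-3.141, -0.0, 1.614]
ft_force: [-1.1, -0.6, -2.6]
grip_width: 15.8
grip_force: 30.0
shift m [-0.0006  0.0008  0.0217] rot [-0.01 -0.   -0.02] dist 22.0 t 14.0 now [ 584.  -214.8  201.7] [-3.1415 -0.      1.6141]
```

```bash
python3 -m pendant '[0.005,0,0.0005,0.002,0,0,0, 0.005,0,0.0005,0.004,0,0,0, 0.005,0,0.0005,0.006,0,0,0, 0.005,0,0.0005,0.008,0,0,0, 0.005,0,0.0005,0.008,0,0,0, 0.005,0,0.0005,0.008,0,0,0]'
```

```text
clock: 14.75
position: [584.7, -214.7, 193.7]
tool_rot: [3.142, 0.0, 1.614]
ft_force: [0.4, 0.7, -2.7]
grip_width: 16.5
grip_force: 30.0
```

```bash
python3 -m pendant '[0.005,0,0,0.003,0,0,0, 0.005,0,0,0.006,0,0,0, 0.005,0,0,0.009,0,0,0, 0.005,0,0,0.011,0,0,0, 0.005,0,0,0.012,0,0,0, 0.005,0,0,0.012,0,0,0, 0.005,0,0,0.012,0,0,0]'
```

```text
clock: 15.62
position: [584.7, -214.7, 181.8]
tool_rot: [3.142, 0.0, 1.614]
ft_force: [-0.7, -0.0, -2.1]
grip_width: 16.4
grip_force: 30.0
```

```bash
python3 -m pendant '[0.005,0,0,0.001,0,0,0, 0.005,0,0,0.002,0,0,0, 0.005,0,0,0.002,0,0,0, 0.005,0,0,0.002,0,0,0]'
```

```text
clock: 16.12
position: [584.7, -214.8, 180.3]
tool_rot: [3.141, 0.0, 1.614]
ft_force: [-3.1, 0.7, 6.4]
grip_width: 15.8
grip_force: 30.0
```

It touches bottom (+6 N). Releasing, retracting and checking.

```bash
python3 -m pendant '[0.06,0,0,0,0,0,0, 0.06,0,0,0,0,0,0, 0.06,0,0,0,0,0,0, 0.06,0,0,0,0,0,0, 0.06,0,0,-0.02,0,0,0, 0.06,0,0,-0.06,0,0,0, 0.06,0,0,-0.11,0,0,0, 0.06,0,0,-0.16,0,0,0, 0.06,0,0,-0.19,0,0,0, 0.06,0,0,-0.19,0,0,0, 0.06,0,0,-0.19,0,0,0]'; python3 - <<'E'
from h import *
snap('wrist','w6');v=V('w6');snap('side','s6');S=V('s6')
a=np.radians(2.5);M=np.array([[np.cos(a),np.sin(a)],[-np.sin(a),np.cos(a)]])
for n,V_ in(('w',v),('s',S)):
    q=V_.w.reshape(-1,3).copy();q[:,:2]=(q[:,:2]-[584.8,-215.3])@M.T;q[:,2]-=150
    def f(l,x,y,z):
        k=q[(q[:,0]>x[0])&(q[:,0]<x[1])&(q[:,1]>y[0])&(q[:,1]<y[1])&(q[:,2]>z[0])&(q[:,2]<z[1])]
        print(n,l,len(k),np.percentile(k,[2,50,98],axis=0).round(1).tolist() if len(k)>5 else'')
    f('ribtop',(-25,25),(-50,50),(38,52));f('holdL',(-20,20),(50,79),(-3,15));f('holdR',(-20,20),(-79,-50),(-3,15));f('knob',(-30,30),(70,120),(105,130))
i=np.hstack([cv2.resize(S.p[250:480,380:540],(400,575)),cv2.resize(v.p[100:480],(400,238*1)).repeat(1,0) if 0 else cv2.copyMakeBorder(cv2.resize(v.p,(400,300)),0,275,0,0,0)])
cv2.imwrite('pics/c6.png',i[:,:,::-1])
E
python3 go.py 580.5 -123.5 310 2.5
```

```text
clock: 17.5
position: [584.4, -214.6, 368.8]
tool_rot: [-3.141, -0.001, 1.614]
ft_force: [0.3, -0.0, -0.2]
grip_width: 60.1
grip_force: 0.0
w ribtop 1912 [[-6.0, -42.3, 39.5], [1.7, 2.0, 42.4], [9.5, 42.5, 44.0]]
w holdL 672 [[-10.1, 50.8, 2.5], [1.8, 61.5, 4.6], [13.6, 72.9, 6.1]]
w holdR 547 [[-10.0, -78.5, 2.3], [1.8, -66.9, 4.7], [13.8, -51.7, 6.3]]
w knob 3285 [[-17.2, 73.7, 116.1], [0.2, 91.0, 120.6], [17.1, 107.8, 122.2]]
s ribtop 612 [[-8.5, -43.3, 38.8], [-2.1, -4.3, 43.2], [6.8, 42.0, 45.5]]
s holdL 202 [[-12.5, 51.3, -2.3], [-4.8, 66.3, 5.3], [9.7, 78.3, 7.4]]
s holdR 202 [[-12.7, -67.1, -1.9], [-3.6, -58.2, 5.3], [10.2, -50.3, 7.8]]
s knob 545 [[-20.3, 72.6, 106.1], [-5.5, 85.0, 120.8], [14.5, 106.8, 123.2]]
shift m [0.0911 0.0003 0.0585] rot [-0.11 -0.06 -0.01] dist 108.0 t 17.6 now [ 584.3 -214.5  368.4] [-3.1397e+00 -1.0000e-03  1.6142e+00]
```

View pics/c6.png

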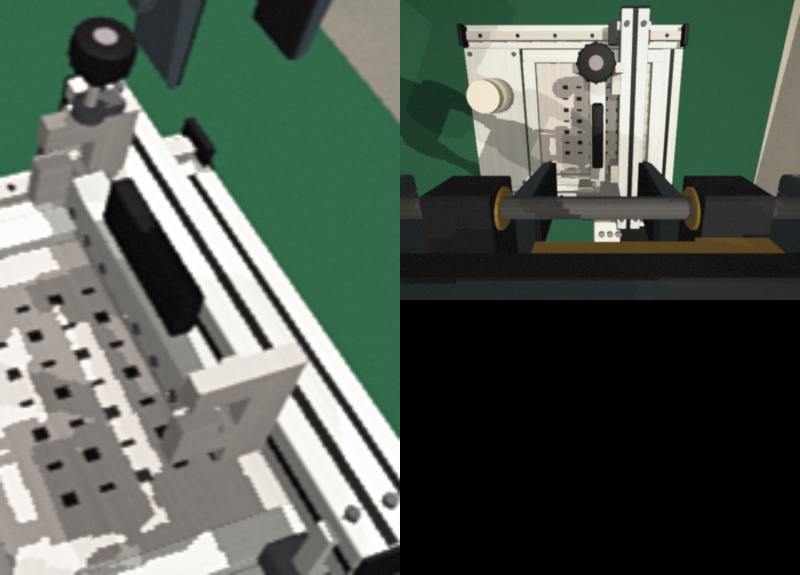

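Both ends are seated: holder tops are 6 above the seat and level, with the knob still out. Now I'll close the fingers over the knob and press it home.

```bash
python3 -m pendant '[0,0.04,0,0,0,0,0, 0,0.091,0,0,0,0,0, 0,0.091,0,0,0,0,0, 0,0.091,0,0.03,0,0,0, 0,0.091,0,0.06,0,0,0, 0,0.091,0,0.07,0,0,0, 0,0.091,0,0.075,0,0,0, 0,0.091,0,0.08,0,0,0, 0,0.091,0,0.084,0,0,0, 0,0.091,0,0.088,0,0,0, 0,0.091,0,0.092,0,0,0, 0,0.091,0,0.095,0,0,0]'; python3 -m pendant '[0,0,0,0.002,0,0,0, 0,0,0,0.004,0,0,0, 0,0,0,0.006,0,0,0, 0,0,0,0.006,0,0,0]'
```

```text
clock: 19.1
position: [580.8, -123.8, 274.7]
tool_rot: [3.141, 0.0, 1.614]
ft_force: [0.2, 0.1, 0.3]
grip_width: 0.7
grip_force: 0.0
clock: 19.6
position: [580.8, -123.8, 269.2]
tool_rot: [3.141, 0.0, 1.614]
ft_force: [-1.8, 0.9, 7.2]
grip_width: 0.2
grip_force: 3.7
```

```bash
python3 -m pendant '[0,0,0,0.001,0,0,0, 0,0,0,0.002,0,0,0, 0,0,0,0.002,0,0,0]'; python3 -m pendant '[0,0,0,-0.04,0,0,0, 0,0,0,-0.09,0,0,0, 0,0,0,-0.13,0,0,0, 0,0,0,-0.13,0,0,0, 0,0,0,-0.13,0,0,0, 0,0,0,-0.13,0,0,0]'; python3 - <<'E'
from h import *
snap('wrist','w7');v=V('w7');snap('side','s7');S=V('s7')
a=np.radians(2.5);M=np.array([[np.cos(a),np.sin(a)],[-np.sin(a),np.cos(a)]])
for n,V_ in(('w',v),('s',S)):
    q=V_.w.reshape(-1,3).copy();q[:,:2]=(q[:,:2]-[584.8,-215.3])@M.T;q[:,2]-=150
    def f(l,x,y,z):
        k=q[(q[:,0]>x[0])&(q[:,0]<x[1])&(q[:,1]>y[0])&(q[:,1]<y[1])&(q[:,2]>z[0])&(q[:,2]<z[1])]
        print(n,l,len(k),np.percentile(k,[2,50,98],axis=0).round(1).tolist() if len(k)>5 else'')
    f('ribtop',(-25,25),(-50,50),(38,52));f('holdL',(-20,20),(50,79),(-3,15));f('holdR',(-20,20),(-79,-50),(-3,15));f('knob',(-14,14),(78,106),(85,130))
E
```

```text
clock: 19.98
position: [581.0, -123.9, 269.0]
tool_rot: [3.139, 0.001, 1.614]
ft_force: [-10.0, 2.8, 30.0]
grip_width: 0.5
grip_force: 15.1
clock: 20.72
position: [580.3, -123.7, 395.3]
tool_rot: [-3.139, -0.001, 1.614]
ft_force: [0.7, -0.1, -0.5]
grip_width: 0.6
grip_force: 0.0
w ribtop 108 [[0.5, -8.2, 39.5], [1.0, 18.8, 42.8], [1.5, 44.2, 44.1]]
w holdL 0 
w holdR 10 [[0.4, -78.8, 3.6], [1.0, -76.9, 4.8], [1.6, -74.1, 5.5]]
w knob 1262 [[-13.5, 78.6, 96.8], [0.1, 92.3, 98.8], [13.7, 105.5, 100.3]]
s ribtop 616 [[-8.5, -43.2, 38.8], [-2.2, -3.4, 43.1], [6.6, 42.3, 45.2]]
s holdL 199 [[-12.4, 51.3, -1.6], [-4.8, 66.5, 5.4], [9.3, 78.0, 7.9]]
s holdR 198 [[-12.7, -67.6, -1.8], [-3.2, -58.4, 5.3], [10.5, -50.5, 7.4]]
s knob 235 [[-13.5, 78.5, 97.5], [-0.7, 90.9, 99.6], [13.4, 105.4, 101.4]]
```

The knob is back at its starting height (top 99 above the seat), it took 30 N against the stop, and the squeegee has not shifted. Handing in.

```bash
python3 -c "
from workcell import *
print(job_done())"
```

```text
the job is handed in; nothing more can be done
None
```

The longer squeegee hangs in both hooks, blade down and released, with the lock knob pushed fully home; I handed the job in at about 21 s, and no verdict was returned.

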